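# Complete the row of hot-air nozzles on the rail

### The job

Finish the row of square hot-air nozzles on the grey aluminium rail: the smallest and the largest already stand on its two end pins, so set the four loose ones on the free pins between them, each hood down over one pin, so that the hoods grow step by step from the smallest to the largest. Each must sit flat on the rail, centred on its pin to within about a centimetre and with its sides square to the rail. Set each down rather than dropping it, and leave the two end nozzles where they stand.

Things in the scene. Friction and masses are not known exactly. Their poses are not given: they have to be found in the camera images.
- nozzle_25: bare steel hot-air nozzle, hood down: a square hood 25 x 25 mm outside, 20 mm high, open below (inside 21 x 21 mm), and on its flat top a round neck of 18 mm diameter from 20 to 54 mm height, the place to grip; the necks of all nozzles are alike, the hoods differ. The smallest of the four loose ones; starts standing on the bench in front of the rail. Origin: centre of the hood's lower edge; z up along the neck, x and y square to the hood's sides.
- nozzle_32: bare steel hot-air nozzle, hood down: a square hood 32 x 32 mm outside, 20 mm high, open below (inside 28 x 28 mm), and on its flat top a round neck of 18 mm diameter from 20 to 54 mm height, the place to grip; the necks of all nozzles are alike, the hoods differ. The second smallest of the four loose ones; starts standing on the bench in front of the rail. Origin: centre of the hood's lower edge; z up along the neck, x and y square to the hood's sides.
- nozzle_39: bare steel hot-air nozzle, hood down: a square hood 39 x 39 mm outside, 20 mm high, open below (inside 35 x 35 mm), and on its flat top a round neck of 18 mm diameter from 20 to 54 mm height, the place to grip; the necks of all nozzles are alike, the hoods differ. The second largest of the four loose ones; starts standing on the bench in front of the rail. Origin: centre of the hood's lower edge; z up along the neck, x and y square to the hood's sides.
- nozzle_46: bare steel hot-air nozzle, hood down: a square hood 46 x 46 mm outside, 20 mm high, open below (inside 42 x 42 mm), and on its flat top a round neck of 18 mm diameter from 20 to 54 mm height, the place to grip; the necks of all nozzles are alike, the hoods differ. The largest of the four loose ones; starts standing on the bench in front of the rail. Origin: centre of the hood's lower edge; z up along the neck, x and y square to the hood's sides.
- nozzle_18: bare steel hot-air nozzle, hood down: a square hood 18 x 18 mm outside, 20 mm high, open below (inside 14 x 14 mm), and on its flat top a round neck of 18 mm diameter from 20 to 54 mm height, the place to grip; the necks of all nozzles are alike, the hoods differ. The smallest of all; already on the pin at one end of the rail (either end), to stay there. Origin: centre of the hood's lower edge; z up along the neck, x and y square to the hood's sides.
- nozzle_53: bare steel hot-air nozzle, hood down: a square hood 53 x 53 mm outside, 20 mm high, open below (inside 49 x 49 mm), and on its flat top a round neck of 18 mm diameter from 20 to 54 mm height, the place to grip; the necks of all nozzles are alike, the hoods differ. The largest of all; already on the pin at the other end of the rail, to stay there. Origin: centre of the hood's lower edge; z up along the neck, x and y square to the hood's sides.
- pin_a: free steel locating pin, next to the robot's right-hand end of the rail: 6 mm diameter, 10 mm high, rounded top, fixed upright in the nozzle rail (dark grey aluminium bar, 60 x 344 mm, fixed to the bench, its top 11 mm above the bench; six pins in one line 58 mm apart, the two end pins carry nozzle_18 and nozzle_53). Origin: foot of the pin, on the bar's top face; z up, y along the rail from pin_a to pin_d, x across it.
- pin_b: free steel locating pin, second of the free pins from the right: 6 mm diameter, 10 mm high, rounded top, fixed upright in the nozzle rail (dark grey aluminium bar, 60 x 344 mm, fixed to the bench, its top 11 mm above the bench; six pins in one line 58 mm apart, the two end pins carry nozzle_18 and nozzle_53). Origin: foot of the pin, on the bar's top face; z up, y along the rail from pin_a to pin_d, x across it.
- pin_c: free steel locating pin, third of the free pins from the right: 6 mm diameter, 10 mm high, rounded top, fixed upright in the nozzle rail (dark grey aluminium bar, 60 x 344 mm, fixed to the bench, its top 11 mm above the bench; six pins in one line 58 mm apart, the two end pins carry nozzle_18 and nozzle_53). Origin: foot of the pin, on the bar's top face; z up, y along the rail from pin_a to pin_d, x across it.
- pin_d: free steel locating pin, next to the robot's left-hand end of the rail: 6 mm diameter, 10 mm high, rounded top, fixed upright in the nozzle rail (dark grey aluminium bar, 60 x 344 mm, fixed to the bench, its top 11 mm above the bench; six pins in one line 58 mm apart, the two end pins carry nozzle_18 and nozzle_53). Origin: foot of the pin, on the bar's top face; z up, y along the rail from pin_a to pin_d, x across it.

How it is judged:
By the outcome, as a careful person would: the job done as asked, in the order asked, and still so for the second after the job is handed in, with the robot touching nothing.
It also fails if it takes over 83 s, if anything falls off the work surface, if the arm or the gripper's body presses on something with over 40 N, if the wrist force passes 120 N, or if a joint passes its speed limit or range.

### The arm

A 6-joint arm with a two-finger parallel gripper is mounted at the origin on the work surface; the furniture and walls round the work are solid. World frame = base frame: x ahead of the robot, y to its left, z up, the work surface at z = 0. Lengths are in mm, angles in degrees, forces in N, time in s.
With the tool pointing down it reaches from about 425 to 925 mm from the base axis. Payload 12.5 kg.
Tool frame: the origin (TCP) lies on the centre line of the jaws, within the pads' length; the fingertips stand 11 mm ahead of it and the grasp point (between the pads) lies 8 mm behind it; z points along the fingers, y is the line along which they close (so a half turn about z gives the same grasp; the last joint's range is limited). The gripper opens to 85 mm and grips with 20 to 120 N. Pads are 22 mm wide; open, the fingers measure 114 mm over their backs; the gripper's body (76 mm by 85 mm) begins 54 mm behind the grasp point. The pads swing forward as they close: fully open they stand 13 mm farther back than shut.
Start: joints at [-72.571, 28.126, 89.318, -0, 62.55, -6.05], TCP at [249.039, -573.256, 242.327] pointing down, gripper open.
Joint ranges: [-177.58, 177.58], [-47.91, 125.51], [2.72, 160], [-65.01, 245.01], [3.68, 167.84], [-153.87, 153.87]. Speed limits (degrees/s): [127.2, 127.2, 159.86, 180, 180, 180].

### API

Orientations are given as a 3x3 rotation matrix whose columns are the frame's x, y, z axes.
In Python, from cell import status, vision, job, finder gives the robot as it stands.
- The arm moves only by the shell command python3 -m jog 'ROWS' [OPENING] [FORCE]. ROWS is JSON, a list of rows, each an object with "linear": the shift along the tool's x, y, z in cm, a list of three; "yaw": the turn about the tool's z in rad. In form: [{"linear": [dx, dy, dz], "yaw": yaw}, ...]. A call has exactly 5 rows; each row shifts and turns the commanded pose from where the row before left it, along the tool's axes as they then stand; what a row does not reach is not made up. A row lasts 1/12 s, in which the tool goes at most 41.7 mm and 7.16 degrees, less where a joint would pass 70% of its speed; a pose out of reach is approached as far as the arm can. A call is refused whole if a number of a shift passes 4.17 or a number of a turn 0.125, either way. A call with a gripper value outside its range is refused whole. OPENING is the finger opening in cm, from 0 to 8.54, set as the call begins (- or left out, the last holds). The fingers move at their own pace and stop on an object; FORCE is the grip in N (left out, the last holds). Time passes only in rows, so rows that do not move let the fingers close, or fill a call up. It gives the time, the measured TCP pose, the force, the opening and the grip force at its end, in the units of the state.
- status.sense(): the state, without advancing time (a new reading comes with each control period).
- vision.get_image(name): name is "side" or "top" or "wrist"; returns (picture, depth): 384x512x3 uint8, blue, green, red; 384x512 float32, mm along the optical axis (not along the pixel's ray), 0 where there is no reading.
- vision.camera_model(name): a dict with "K" (3x3 intrinsics, pixels), "eye" and "orientation" of the camera in the world; the wrist camera has in their place "hand_eye" (4x4, takes a point from camera to tool coordinates, whose origin is the TCP and whose axes are the flange's). Camera axes: x right, y down, z forward; pixel columns grow to the right and rows downward; lengths in mm; the calibration is good to about 2 mm. A picture is of the moment at which its call begins: read the wrist's pose just before it. camera_model takes no time and is no camera call.
- job.finish_job(): hands the job in; it is judged then, once.
Trained networks look in the newest picture that a camera, given by its name, has taken for a name from the list of things; names that differ only in an ending like _2 or _b are one class to them, and where a whole thing is asked for, a point or a joint stands for the part that bears it (a point fixed in the world has none). Each returns a list of dicts, best first, with "conf" (0 to 1); they miss things now and then, are a little off and sometimes report something else, mostly with a low value. They report only what shows in the picture. A call takes as long as a camera call.
- finder.boxes_of(camera, query): "rect" ([left, top, right, bottom] in pixels, round what is visible of it).
- finder.silhouettes(camera, query): "mask" (384x512 bool, what is visible of it) and "rect" ([left, top, right, bottom] in pixels, round what is visible of it).
The state is a dict: "t": time; "joints": joint angles; "qd": joint speeds; "joint_torque": joint torques, N m; "eef_pos": TCP position; "eef_rot": TCP orientation; "wrist_force": force on the tool from outside, world axes, zero at the start; "ft_torque": the same for the moment, N m; "grip_width": opening from 0.0 (shut) to 1.0 (fully open); "gripper_force": force on a finger pad.
Only numpy, scipy, OpenCV 4.12 (cv2) and the standard library are available. Lean on these libraries where they do the work, as an engineer would, in place of code of your own. Each camera call takes 0.05 s, during which the arm holds its last target. There are 200 camera calls.

## Working session

There is one attempt and no reset: what is moved stays moved. The work goes in short steps, Python scripts to look and compute and a shell command to move; the robot and the scene stay as the last step left them, time stands still between calls to the robot, and variables do not carry over. Pictures are saved under pics/ and viewed, at most 14 in all, crops included, and the job is handed in when it is done.

```bash
mkdir -p pics; ls; python3 - <<'E'
from cell import status, vision
import cv2,numpy as np
s=status.sense();print({k:np.round(v,3).tolist() for k,v in s.items()})
for n in ["side","top"]:
    p,d=vision.get_image(n);cv2.imwrite(f"pics/{n}0.png",p);np.save(f"pics/{n}0.npy",d)
for n in ["side","top","wrist"]:
    print(n,{k:np.round(v,3).tolist() for k,v in vision.camera_model(n).items()})
E
```

```text
pics
{'t': 0.0, 'joints': [-72.574, 28.165, 89.352, -0.002, 62.552, -6.05], 'qd': [0.033, -0.094, 0.022, 0.064, 0.061, -0.152], 'joint_torque': [0.0, -61.845, -26.159, -0.0, 0.004, -0.0], 'eef_pos': [248.926, -573.03, 241.704], 'eef_rot': [[0.917, 0.398, -0.0], [0.398, -0.917, 0.001], [0.0, -0.001, -1.0]], 'wrist_force': [0.238, 0.147, 0.15], 'ft_torque': [0.044, -0.042, 0.045], 'gripper_force': 0.0, 'grip_width': 1.001}
side {'K': [[407.837, 0.0, 255.233], [0.0, 407.837, 191.988], [0.0, 0.0, 1.0]], 'eye': [356.016, -765.985, 575.273], 'orientation': [[0.954, -0.171, 0.245], [-0.299, -0.599, 0.743], [0.02, -0.783, -0.622]]}
top {'K': [[410.008, 0.0, 258.938], [0.0, 410.008, 185.218], [0.0, 0.0, 1.0]], 'eye': [429.501, -138.102, 873.535], 'orientation': [[-0.006, -0.987, 0.162], [-1.0, 0.001, -0.028], [0.028, -0.162, -0.986]]}
wrist {'K': [[326.816, 0.0, 254.502], [0.0, 326.816, 193.259], [0.0, 0.0, 1.0]], 'hand_eye': [[-0.0, -0.961, -0.276, 70.7], [1.0, -0.0, 0.0, -0.152], [-0.0, -0.276, 0.961, -131.805], [0.0, 0.0, 0.0, 1.0]]}
```

View pics/top0.png

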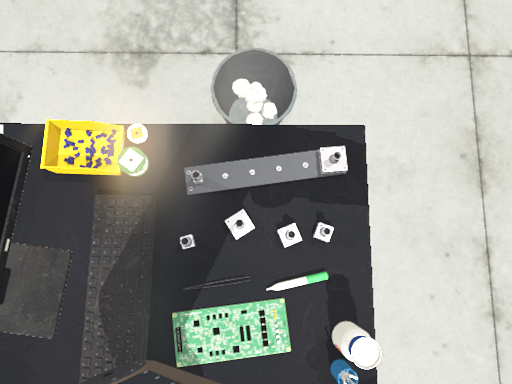

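View pics/side0.png

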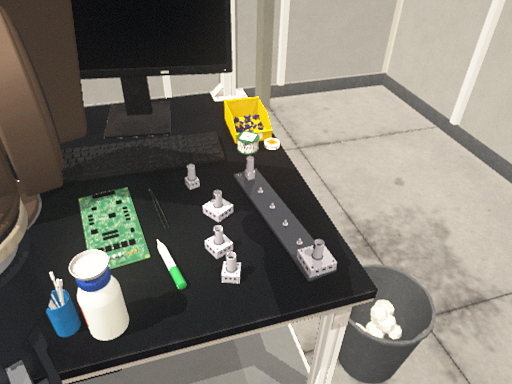

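Top picture: up is +x and left is +y. The rail carries the small nozzle at its left end (196,176) and the large one at its right end (333,160). The free pins are at about (225,176), (252,172), (279,169) and (306,165), and the loose nozzles at (187,241), (239,223), (289,235) and (324,231). So pin_a takes 46, b 39, c 32 and d 25. Next I measure.

```bash
cat > h.py <<'E'
import numpy as np, cv2
from cell import status, vision
def pose(n,s=None):
    m=vision.camera_model(n);K=m["K"]
    if n=="wrist":
        s=s or status.sense();H=np.array(m["hand_eye"]);R=np.array(s["eef_rot"]);
        return np.array(K),R@H[:3,:3],R@H[:3,3]+np.array(s["eef_pos"])
    return np.array(K),np.array(m["orientation"]),np.array(m["eye"])
def cloud(d,P):
    K,R,e=P;v,u=np.indices(d.shape)
    c=np.stack([(u-K[0,2])/K[0,0]*d,(v-K[1,2])/K[1,1]*d,d],-1)
    w=c@R.T+e;w[d<=0]=np.nan;return w
def onplane(u,v,z,P):
    K,R,e=P;r=R@np.linalg.inv(K)@[u,v,1.];return e+r*(z-e[2])/r[2]
def proj(p,P):
    K,R,e=P;c=R.T@(np.asarray(p,float)-e);q=K@c;return q[:2]/q[2]
def rectify(img,P,z,x0,x1,y0,y1,s=2.0):
    # pixel (col,row): y = y1-col/s , x = x1-row/s
    src=np.float32([proj((x,y,z),P) for x,y in[(x1,y1),(x1,y0),(x0,y0),(x0,y1)]])
    W=int((y1-y0)*s);Hh=int((x1-x0)*s)
    M=cv2.getPerspectiveTransform(src,np.float32([[0,0],[W,0],[W,Hh],[0,Hh]]))
    return cv2.warpPerspective(img,M,(W,Hh),flags=cv2.INTER_CUBIC)
E
python3 - <<'E'
from h import *
P=pose("top");d=np.load("pics/top0.npy");p=cv2.imread("pics/top0.png")
for u,v in[(187,241),(239,223),(289,235),(324,231),(196,176),(333,160)]:
    print(u,v,onplane(u,v,54,P).round(0),end=' ')
    w=cloud(d,P)[v-22:v+22,u-22:u+22].reshape(-1,3)
    neck=w[(w[:,2]>46)&(w[:,2]<64)]
    print('neck',len(neck),neck.mean(0).round(1), end=' ')
    h=w[(w[:,2]>16)&(w[:,2]<40)]
    r=cv2.minAreaRect(h[:,:2].astype(np.float32));print(np.round(r[0],1),np.round(r[1],1),round(r[2],1),np.median(h[:,2]).round(1))
for u,v in[(225,176),(252,172),(279,169),(306,165)]: print(onplane(u,v,21,P).round(1))
print(cloud(d,P)[172,238],cloud(d,P)[215,150])
im=rectify(p,P,20,380,600,-380,20,2.0);cv2.imwrite("pics/rect.png",im)
E
```

```text
187 241 [453. -19.  54.] neck 29 [452.5 -12.9  52.9] [452.3 -12.4] [24.9 25. ] 15.2 20.8
239 223 [ 488. -121.   54.] neck 25 [ 487.2 -120.6   52. ] [ 487.7 -120.2] [45.9 45.9] 32.3 21.0
289 235 [ 463. -221.   54.] neck 27 [ 464.  -224.    52.9] [ 464.7 -224. ] [38.8 39.6] 22.8 20.8
324 231 [ 471. -291.   54.] neck 34 [ 470.9 -295.8   52.8] [ 471.1 -295.7] [32.  32.3] 68.0 21.0
196 176 [583. -34.  54.] neck 61 [583.7 -32.7  55.7] [582.7 -39.6] [14.5 31.3] 48.4 30.3
333 160 [ 616. -314.   54.] neck 62 [ 624.  -318.8   55.9] [ 624.  -319.1] [54.3 53.7] 4.4 31.7
[589.1 -90.9  21. ]
[ 597.6 -147.9   21. ]
[ 604.1 -205.3   21. ]
[ 612.8 -263.1   21. ]
[ 599.75524886 -118.06791331   10.35571278] [507.459128    64.04197041  17.6839508 ]
```

View pics/rect.png

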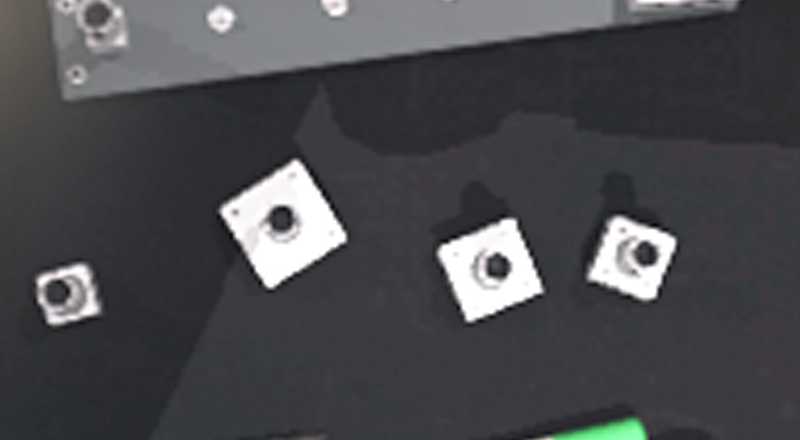

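Sizes come out clearly: 25 at (452,-13) at 15°, 46 at (487,-120) at 32°, 39 at (464,-224) at 23°, 32 at (471,-296) at 68°. The rectified view agrees. I start with nozzle_32, turning the tool first.

```bash
cat >> h.py <<'E'
def to(x,y,z,a=None):
    "shift (cm, tool axes) after turning tool x to world angle a, and the yaw (rad)"
    s=status.sense();R=np.array(s["eef_rot"]);p=np.array(s["eef_pos"]);a0=np.degrees(np.arctan2(R[1,0],R[0,0]))
    a=a0 if a is None else a
    c,sn=np.cos(np.radians(a)),np.sin(np.radians(a));T=np.array([[c,sn,0],[sn,-c,0],[0,0,-1]])
    print("t",s["t"],"pos",p.round(1),"a",round(a0,2),"yaw",round(-np.radians((a-a0+180)%360-180),4),"shift",(T.T@(np.array([x,y,z])-p)/10).round(2),"F",np.round(s["wrist_force"],1),"gf",s["gripper_force"],"w",round(s["grip_width"],3))
E
python3 - <<'E'
from h import *
w=cloud(np.load("pics/top0.npy"),pose("top")).reshape(-1,3)
for x in range(200,640,50):
    print(x,[int(np.nanmax(np.r_[w[(abs(w[:,0]-x)<25)&(abs(w[:,1]-y)<25)&(w[:,2]>-9),2],-1])) for y in range(-400,50,50)])
E
python3 -m jog '[{"linear":[0,0,0],"yaw":-0.12},{"linear":[0,0,0],"yaw":-0.12},{"linear":[0,0,0],"yaw":-0.12},{"linear":[0,0,0],"yaw":-0.12},{"linear":[0,0,0],"yaw":-0.12}]' 4.5 40
python3 -m jog '[{"linear":[0,0,0],"yaw":-0.12},{"linear":[0,0,0],"yaw":-0.057},{"linear":[0,0,0],"yaw":0},{"linear":[0,0,0],"yaw":0},{"linear":[0,0,0],"yaw":0}]'
python3 -c "
from h import *
to(471,-295.7,200,68)"
```

```text
200 [4, 117, 113, 5, 4, 6, 6, 8, 7]
250 [4, 150, 148, 4, 13, 12, 9, 344, 338]
300 [4, 149, 148, 4, 13, 12, 421, 385, 14]
350 [5, 6, 18, 19, 19, 7, 10, 10, 8]
400 [5, 4, 19, 20, 5, 6, 9, 4, 4]
450 [4, 4, 56, 57, 56, 24, 24, 21, 56]
500 [4, 6, 56, 24, 23, 55, 56, 5, 5]
550 [5, 4, 4, 5, 15, 15, 15, 56, 15]
600 [4, 65, 66, 23, 22, 23, 22, 67, 15]
t: 0.52
eef_pos: [249.0, -573.1, 241.9]
eef_rot: [[0.527, 0.85, -0.0], [0.85, -0.527, 0.001], [0.0, -0.001, -1.0]]
wrist_force: [-0.5, 0.6, -0.3]
grip_width: 0.53
gripper_force: 0.0
t: 0.93
eef_pos: [249.0, -573.2, 242.2]
eef_rot: [[0.377, 0.926, -0.0], [0.926, -0.377, 0.0], [0.0, -0.0, -1.0]]
wrist_force: [-0.2, -0.1, 0.0]
grip_width: 0.528
gripper_force: 0.0
t 0.9333 pos [ 249.  -573.2  242.2] a 67.87 yaw -0.0023 shift [34.04 10.19  4.22] F [-0.2 -0.1  0. ] gf 0.0 w 0.528
```

```bash
python3 -m jog '[{"linear":[2.27,0.68,0],"yaw":0},{"linear":[2.27,0.68,0],"yaw":0},{"linear":[2.27,0.68,0],"yaw":0},{"linear":[2.27,0.68,0],"yaw":0},{"linear":[2.27,0.68,0],"yaw":0}]' >/dev/null
python3 -m jog '[{"linear":[2.27,0.68,0.3],"yaw":0},{"linear":[2.27,0.68,0.3],"yaw":0},{"linear":[2.27,0.68,0.3],"yaw":0},{"linear":[2.27,0.68,0.3],"yaw":0},{"linear":[2.27,0.68,0.3],"yaw":0}]' > /dev/null
python3 -m jog '[{"linear":[2.27,0.68,0.5],"yaw":0},{"linear":[2.27,0.68,0.5],"yaw":0},{"linear":[2.27,0.68,0.5],"yaw":0},{"linear":[2.27,0.68,0.5],"yaw":0},{"linear":[2.27,0.68,0.5],"yaw":0}]' >/dev/null
python3 -m jog '[{"linear":[0,0,0],"yaw":0},{"linear":[0,0,0],"yaw":0},{"linear":[0,0,0],"yaw":0},{"linear":[0,0,0],"yaw":0},{"linear":[0,0,0],"yaw":0}]' >/dev/null
python3 - <<'E'
from h import *
to(471,-295.7,36,68)
P=pose("wrist");p,d=vision.get_image("wrist")
im=p.copy()
for q in [(471,-295.7,54),(464.5,-224,54),(604.1,-205.3,21),(612.8,-263.1,21)]:
    u=proj(q,P);print(u.round());cv2.circle(im,tuple(int(k) for k in u),3,(0,0,255),-1)
cv2.imwrite("pics/w1.png",im)
w=cloud(d,P).reshape(-1,3)
for c in[(471,-295.7),(464.5,-224),(487.5,-120.4)]:
    k=w[np.hypot(w[:,0]-c[0],w[:,1]-c[1])<30];h=k[(k[:,2]>14)&(k[:,2]<40)]
    if len(h)>5:
        r=cv2.minAreaRect(h[:,:2].astype(np.float32));print(np.round(r[0],1),np.round(r[1],1),round(r[2],1),np.median(h[:,2]).round(1),len(h))
E
```

```text
t 2.6 pos [ 470.7 -296.6  202.5] a 67.91 yaw -0.0016 shift [ 9.000e-02 -1.000e-02  1.665e+01] F [-0.3 -1.  -0.1] gf 0.0 w 0.53
[254. 181.]
[214. 107.]
[357.  22.]
[385.  83.]
[ 470.9 -296.4] [32.1 31.6] 68.2 20.3 713
[ 464.9 -225.5] [39.2 39.2] 23.0 20.3 1431
[ 479.7 -142.3] [13.2 34.1] 69.1 20.1 446
```

View pics/w1.png

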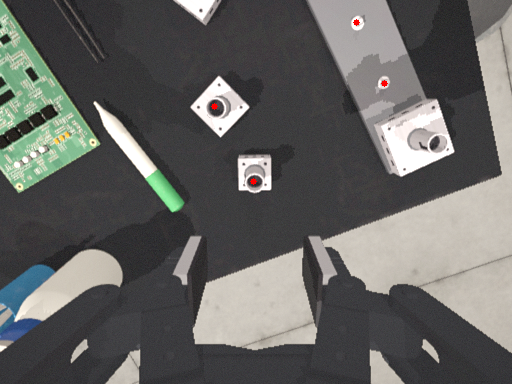

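The wrist view agrees with the top one to within 1 mm: dots sit on the necks (254,181), (214,107) and on the pins (357,22), (385,83). Descending and gripping nozzle_32.

```bash
python3 -m jog '[{"linear":[0.02,0,2.2],"yaw":0},{"linear":[0,0,2.2],"yaw":0},{"linear":[0,0,2.2],"yaw":0},{"linear":[0,0,2.2],"yaw":0},{"linear":[0,0,2.2],"yaw":0}]' >/dev/null
python3 -m jog '[{"linear":[0,0,1.8],"yaw":0},{"linear":[0,0,1.5],"yaw":0},{"linear":[0,0,1.2],"yaw":0},{"linear":[0,0,0.8],"yaw":0},{"linear":[0,0,0.35],"yaw":0}]' 
python3 -m jog '[{"linear":[0,0,0],"yaw":0},{"linear":[0,0,0],"yaw":0},{"linear":[0,0,0],"yaw":0},{"linear":[0,0,0],"yaw":0},{"linear":[0,0,0],"yaw":0}]' 0 40
python3 -m jog '[{"linear":[0,0,0],"yaw":0},{"linear":[0,0,0],"yaw":0},{"linear":[0,0,-0.5],"yaw":0},{"linear":[0,0,-1],"yaw":0},{"linear":[0,0,-1.5],"yaw":0}]'
python3 -m jog '[{"linear":[0,0,-1.5],"yaw":-0.12},{"linear":[0,0,-1.5],"yaw":-0.12},{"linear":[0,0,-1.5],"yaw":-0.12},{"linear":[0,0,-0.5],"yaw":-0.12},{"linear":[0,0,0],"yaw":-0.04}]'
python3 -c "
from h import *
to(604.1,-205.3,110,97.85)"
```

```text
t: 3.48
eef_pos: [470.8, -295.8, 34.9]
eef_rot: [[0.375, 0.927, -0.001], [0.927, -0.375, 0.001], [0.0, -0.001, -1.0]]
wrist_force: [1.7, 0.5, -0.5]
grip_width: 0.525
gripper_force: 0.0
t: 3.9
eef_pos: [471.5, -295.8, 36.4]
eef_rot: [[0.375, 0.927, 0.001], [0.927, -0.375, -0.001], [-0.0, 0.001, -1.0]]
wrist_force: [-1.1, 0.5, 3.1]
grip_width: 0.193
gripper_force: 39.0
t: 4.32
eef_pos: [470.9, -295.3, 65.9]
eef_rot: [[0.375, 0.927, -0.001], [0.927, -0.375, 0.001], [0.0, -0.002, -1.0]]
wrist_force: [0.3, -0.1, 0.1]
grip_width: 0.196
gripper_force: 39.0
t: 4.73
eef_pos: [471.7, -295.9, 118.2]
eef_rot: [[-0.143, 0.99, 0.002], [0.99, 0.143, -0.002], [-0.002, 0.002, -1.0]]
wrist_force: [0.2, 0.4, -0.5]
grip_width: 0.194
gripper_force: 39.0
t 4.7333 pos [ 471.7 -295.9  118.2] a 98.2 yaw 0.0061 shift [ 7.16 14.35  0.82] F [ 0.2  0.4 -0.5] gf 39.000343680381775 w 0.194
```

```bash
python3 -m jog '[{"linear":[0.5,1.0,0],"yaw":0.011},{"linear":[0.72,1.44,0],"yaw":0},{"linear":[0.9,1.8,0],"yaw":0},{"linear":[0.9,1.8,0],"yaw":0},{"linear":[0.9,1.8,0],"yaw":0}]' >/dev/null
python3 -m jog '[{"linear":[0.9,1.8,0],"yaw":0},{"linear":[0.9,1.8,0],"yaw":0},{"linear":[0.7,1.4,0],"yaw":0},{"linear":[0.5,1.0,0],"yaw":0},{"linear":[0.24,0.51,0],"yaw":0}]' >/dev/null
python3 -m jog '[{"linear":[0,0,0.5],"yaw":0},{"linear":[0,0,1],"yaw":0},{"linear":[0,0,1],"yaw":0},{"linear":[0,0,0.5],"yaw":0},{"linear":[0,0,0],"yaw":0}]' >/dev/null
python3 - <<'E'
from h import *
to(604.1,-205.3,47.5,97.55)
P=pose("wrist");p,d=vision.get_image("wrist")
im=p.copy()
for q in [(604.1,-205.3,21),(597.6,-147.9,21),(589.1,-90.9,21)]:
    u=proj(q,P);cv2.circle(im,tuple(int(k) for k in u),2,(0,0,255),-1)
cv2.imwrite("pics/w2.png",im)
E
```

```text
t 5.9833 pos [ 603.5 -206.8   83.9] a 97.12 yaw -0.0076 shift [0.14 0.08 3.64] F [ 0.1 -0.4 -0.4] gf 39.03513014316559 w 0.199
```

View pics/w2.png

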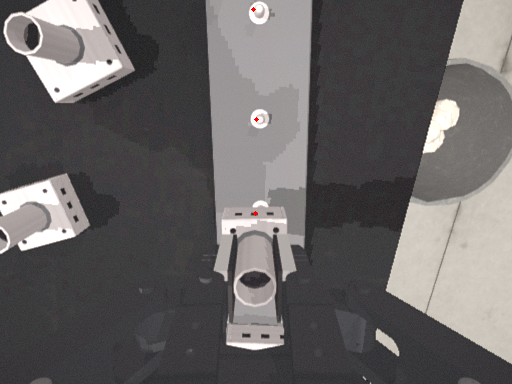

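Pins b and c show at about (260,118) and (261,205), some 5 px right of my dots, so they lie 2–3 mm farther in x. I refine the rail line from this view.

```bash
python3 - <<'E'
from h import *
P=pose("wrist");p,d=vision.get_image("wrist")
w=cloud(d,P)
m=(w[...,2]>7)&(w[...,2]<15.5);m[230:]=0;m[:,:180]=0;m[:,340:]=0
q=w[m][:,:2].astype(np.float32);r=cv2.minAreaRect(q);print("rail",r,np.median(w[m][:,2]))
# rail edges per row
L=[];Rr=[]
for v in range(5,195,5):
    c=np.where(m[v])[0]
    if len(c): L.append(onplane(c[0],v,11,P)[:2]);Rr.append(onplane(c[-1],v,11,P)[:2])
for e in(L,Rr):
    f=np.polyfit(np.array(e)[:,1],np.array(e)[:,0],1);print("x at y=-205.3,-90.9",np.polyval(f,[-205.3,-90.9]).round(1),"ang",np.degrees(np.arctan(-f[0])).round(2))
b=(p.min(2)>215).astype(np.uint8);b[:,:225]=0;b[:,295:]=0;b[200:]=0
n,_,st,ce=cv2.connectedComponentsWithStats(b)
for i in range(1,n):
    if st[i,4]>15: print(st[i],onplane(*ce[i],12,P).round(1),onplane(*ce[i],18,P).round(1))
for v,u in[(12,259),(118,260)]:
    k=w[v-10:v+11,u-10:u+11].reshape(-1,3);k=k[k[:,2]>16];print("pin",len(k),k.mean(0).round(1))
cv2.imwrite("pics/w2crop.png",cv2.resize(p[90:225,200:320],None,fx=4,fy=4,interpolation=cv2.INTER_CUBIC))
E
```

```text
rail ((600.2057495117188, -151.684326171875), (60.41698455810547, 138.8800506591797), 7.788124084472656) 11.21704077784861
x at y=-205.3,-90.9 [577.7 562. ] ang 7.82
x at y=-205.3,-90.9 [637.2 621.5] ang 7.82
[248   2  20  22 279] [591.4 -90.   12. ] [591.6 -91.4  18. ]
[250 109  17  19 198] [ 598.5 -147.5   12. ] [ 598.4 -147.2   18. ]
pin 117 [591.7 -90.7  19.9]
pin 80 [ 599.5 -147.4   20. ]
```

View pics/w2crop.png

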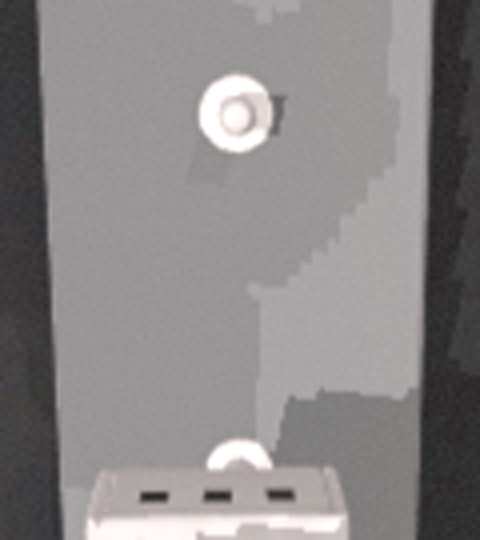

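Rail angle 7.82°, pins at d (591.5,-90.3), c (599.4,-147.7), b (607.2,-205.2) and a (615.1,-262.7). The arm is currently over pin b; nozzle_32 belongs on pin c, so I shift one pin along.

```bash
python3 -c "
from h import *
to(599.4,-147.7,47.5,97.55)"
```

```text
t 6.0833 pos [ 604.3 -206.9   85.4] a 97.13 yaw -0.0073 shift [5.93 0.29 3.79] F [ 0.2 -1.1 -0.1] gf 39.035688042640686 w 0.199
```

```bash
python3 -m jog '[{"linear":[0.8,0.04,0],"yaw":-0.007},{"linear":[1.6,0.08,0],"yaw":0},{"linear":[1.6,0.08,0],"yaw":0},{"linear":[1.2,0.06,0],"yaw":0},{"linear":[0.7,0.03,0],"yaw":0}]' >/dev/null
python3 -m jog '[{"linear":[0,0,0],"yaw":0},{"linear":[0,0,0.5],"yaw":0},{"linear":[0,0,0.8],"yaw":0},{"linear":[0,0,0.5],"yaw":0},{"linear":[0,0,0],"yaw":0}]'
python3 -c "
from h import *
to(599.4,-147.7,46.8,97.55)"
```

```text
t: 6.92
eef_pos: [599.2, -148.0, 66.1]
eef_rot: [[-0.131, 0.991, -0.002], [0.991, 0.131, 0.001], [0.001, -0.002, -1.0]]
wrist_force: [-0.2, -0.0, -0.0]
grip_width: 0.201
gripper_force: 39.0
t 6.9167 pos [ 599.2 -148.    66.1] a 97.53 yaw -0.0004 shift [0.03 0.03 1.93] F [-0.2 -0.  -0. ] gf 39.035605788230896 w 0.201
```

```bash
python3 -m jog '[{"linear":[0,0,0.6],"yaw":0},{"linear":[0,0,0.6],"yaw":0},{"linear":[0,0,0.4],"yaw":0},{"linear":[0,0,0.2],"yaw":0},{"linear":[0,0,0.1],"yaw":0}]'
python3 -m jog '[{"linear":[0,0,0.1],"yaw":0},{"linear":[0,0,0.05],"yaw":0},{"linear":[0,0,0.05],"yaw":0},{"linear":[0,0,0],"yaw":0},{"linear":[0,0,0],"yaw":0}]'
```

```text
t: 7.33
eef_pos: [599.7, -147.7, 48.3]
eef_rot: [[-0.131, 0.991, -0.001], [0.991, 0.131, 0.0], [0.0, -0.001, -1.0]]
wrist_force: [0.0, -0.7, 0.1]
grip_width: 0.196
gripper_force: 39.0
t: 7.75
eef_pos: [599.9, -147.7, 47.4]
eef_rot: [[-0.132, 0.991, 0.001], [0.991, 0.132, -0.0], [-0.0, 0.0, -1.0]]
wrist_force: [-2.7, -0.5, 5.8]
grip_width: 0.199
gripper_force: 39.6
```

```bash
python3 -m jog '[{"linear":[0,0,0],"yaw":0},{"linear":[0,0,0],"yaw":0},{"linear":[0,0,0],"yaw":0},{"linear":[0,0,0],"yaw":0},{"linear":[0,0,-0.5],"yaw":0}]' 4.5 40
python3 -m jog '[{"linear":[0,0,-1.5],"yaw":0},{"linear":[0,0,-2],"yaw":0},{"linear":[0,0,-2],"yaw":0},{"linear":[0,0,-2],"yaw":-0.12},{"linear":[0,0,-1.5],"yaw":-0.12}]' >/dev/null
python3 - <<'E'
from h import *
to(464.8,-224.9,125,112.9)
p,d=vision.get_image("wrist");P=pose("wrist");w=cloud(d,P).reshape(-1,3)
for c in[(599.4,-147.7),(487.5,-120.4)]:
    k=w[np.hypot(w[:,0]-c[0],w[:,1]-c[1])<35];h=k[(k[:,2]>27 if c[0]>550 else k[:,2]>14)&(k[:,2]<45)]
    if len(h)>5:
        r=cv2.minAreaRect(h[:,:2].astype(np.float32));print(np.round(r[0],1),np.round(r[1],1),round(r[2],1),np.median(h[:,2]).round(1),len(h))
cv2.imwrite("pics/w3.png",p)
E
```

```text
t: 8.17
eef_pos: [599.4, -147.5, 51.1]
eef_rot: [[-0.132, 0.991, -0.001], [0.991, 0.132, 0.0], [0.001, -0.001, -1.0]]
wrist_force: [-0.3, 0.2, -0.4]
grip_width: 0.527
gripper_force: 0.0
t 8.5833 pos [ 600.  -147.8  143.8] a 111.61 yaw -0.0226 shift [ -1.84 -15.46   1.88] F [ 0.4 -0.   0.1] gf 0.0 w 0.523
[ 601.8 -149.3] [32.1 32.3] 8.4 33.8 1080
[ 489.1 -122.8] [47.1 46.1] 32.6 22.3 3443
```

View pics/w3.png

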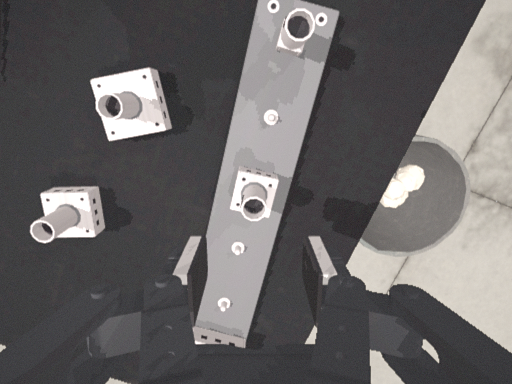

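Nozzle_32 stands on pin_c at (254,195), square to the rail, with pin_d free at (271,117). Next is nozzle_39, bound for pin_b.

```bash
python3 -m jog '[{"linear":[-0.1,-0.8,0],"yaw":-0.023},{"linear":[-0.2,-1.7,0],"yaw":0},{"linear":[-0.24,-2,0],"yaw":0},{"linear":[-0.24,-2,0.3],"yaw":0},{"linear":[-0.24,-2,0.5],"yaw":0}]' >/dev/null
python3 -m jog '[{"linear":[-0.24,-2,0.5],"yaw":0},{"linear":[-0.24,-2,0.5],"yaw":0},{"linear":[-0.2,-1.7,0.5],"yaw":0},{"linear":[-0.14,-1.26,0.5],"yaw":0},{"linear":[0,0,0],"yaw":0}]' >/dev/null
python3 -m jog '[{"linear":[0,0,0],"yaw":0},{"linear":[0,0,0],"yaw":0},{"linear":[0,0,0],"yaw":0},{"linear":[0,0,0],"yaw":0},{"linear":[0,0,0],"yaw":0}]' >/dev/null
python3 -c "
from h import *
to(464.8,-224.9,36,112.9)"
```

```text
t 9.8833 pos [ 464.5 -223.7  113.9] a 112.66 yaw -0.0041 shift [-0.12 -0.02  7.79] F [ 0.3 -0.1  0. ] gf 0.0 w 0.526
```

```bash
python3 -m jog '[{"linear":[-0.1,0,1],"yaw":-0.004},{"linear":[0,0,2],"yaw":0},{"linear":[0,0,2],"yaw":0},{"linear":[0,0,1.8],"yaw":0},{"linear":[0,0,1],"yaw":0}]' >/dev/null
python3 -m jog '[{"linear":[0,0,0],"yaw":0},{"linear":[0,0,0],"yaw":0},{"linear":[0,0,0],"yaw":0},{"linear":[0,0,0],"yaw":0},{"linear":[0,0,0],"yaw":0}]' 0 40
python3 -m jog '[{"linear":[0,0,0],"yaw":0},{"linear":[0,0,0],"yaw":0},{"linear":[0,0,-0.5],"yaw":0},{"linear":[0,0,-1],"yaw":0},{"linear":[0,0,-1.5],"yaw":0}]' >/dev/null
python3 -m jog '[{"linear":[0,0,-1.5],"yaw":0.12},{"linear":[0,0,-1.5],"yaw":0.12},{"linear":[0,0,-1],"yaw":0.023},{"linear":[0,0,0],"yaw":0},{"linear":[0,0,0],"yaw":0}]'
python3 -c "
from h import *
to(607.2,-205.2,70,97.8)"
```

```text
t: 10.72
eef_pos: [464.8, -225.1, 36.6]
eef_rot: [[-0.389, 0.921, 0.001], [0.921, 0.389, -0.001], [-0.001, 0.001, -1.0]]
wrist_force: [-0.4, -0.3, -1.2]
grip_width: 0.198
gripper_force: 39.0
t: 11.55
eef_pos: [464.6, -225.0, 106.4]
eef_rot: [[-0.139, 0.99, 0.001], [0.99, 0.139, -0.001], [-0.001, 0.001, -1.0]]
wrist_force: [0.8, -0.7, 0.1]
grip_width: 0.193
gripper_force: 39.0
t 11.55 pos [ 464.6 -225.   106.4] a 97.99 yaw 0.0034 shift [ 0.03 14.4   3.64] F [ 0.8 -0.7  0.1] gf 39.01087760925293 w 0.193
```

```bash
python3 -m jog '[{"linear":[0,0.8,0],"yaw":0.003},{"linear":[0,1.6,0],"yaw":0},{"linear":[0,2,0],"yaw":0},{"linear":[0,2,0],"yaw":0},{"linear":[0,2,0],"yaw":0}]' >/dev/null
python3 -m jog '[{"linear":[0,2,0],"yaw":0},{"linear":[0,1.8,0],"yaw":0},{"linear":[0,1.4,0],"yaw":0},{"linear":[0,0.8,0.5],"yaw":0},{"linear":[0,0,1],"yaw":0}]' >/dev/null
python3 -m jog '[{"linear":[0,0,1],"yaw":0},{"linear":[0,0,0.7],"yaw":0},{"linear":[0,0,0.5],"yaw":0},{"linear":[0,0,0],"yaw":0},{"linear":[0,0,0],"yaw":0}]' >/dev/null
python3 -c "
from h import *
to(607.2,-205.2,47,97.8)"
```

```text
t 12.8 pos [ 606.8 -206.    68.5] a 97.6 yaw -0.0035 shift [0.07 0.05 2.15] F [ 0.6 -0.3 -0. ] gf 39.07830834388733 w 0.199
```

```bash
python3 -m jog '[{"linear":[0.05,0.03,0.6],"yaw":0},{"linear":[0,0,0.6],"yaw":0},{"linear":[0,0,0.5],"yaw":0},{"linear":[0,0,0.3],"yaw":0},{"linear":[0,0,0.1],"yaw":0}]'
python3 -m jog '[{"linear":[0,0,0.1],"yaw":0},{"linear":[0,0,0],"yaw":0},{"linear":[0,0,0],"yaw":0},{"linear":[0,0,0],"yaw":0},{"linear":[0,0,0],"yaw":0}]'
```

```text
t: 13.22
eef_pos: [607.2, -205.1, 47.1]
eef_rot: [[-0.133, 0.991, -0.001], [0.991, 0.133, 0.0], [0.0, -0.001, -1.0]]
wrist_force: [-0.9, 0.3, 0.6]
grip_width: 0.195
gripper_force: 39.1
t: 13.63
eef_pos: [607.6, -205.3, 46.9]
eef_rot: [[-0.133, 0.991, 0.0], [0.991, 0.133, -0.0], [-0.0, 0.0, -1.0]]
wrist_force: [-0.2, -0.2, -0.5]
grip_width: 0.201
gripper_force: 39.4
```

```bash
python3 -m jog '[{"linear":[0,0,0.05],"yaw":0},{"linear":[0,0,0.05],"yaw":0},{"linear":[0,0,0],"yaw":0},{"linear":[0,0,0],"yaw":0},{"linear":[0,0,0],"yaw":0}]'
```

```text
t: 14.05
eef_pos: [607.6, -205.4, 46.8]
eef_rot: [[-0.133, 0.991, 0.001], [0.991, 0.133, -0.0], [-0.001, 0.001, -1.0]]
wrist_force: [-2.9, 0.8, 10.0]
grip_width: 0.197
gripper_force: 40.5
```

```bash
python3 -m jog '[{"linear":[0,0,0],"yaw":0},{"linear":[0,0,0],"yaw":0},{"linear":[0,0,0],"yaw":0},{"linear":[0,0,0],"yaw":0},{"linear":[0,0,-0.5],"yaw":0}]' 4.5 40
python3 -m jog '[{"linear":[0,0,-1.5],"yaw":0},{"linear":[0,0,-2],"yaw":0},{"linear":[0,0,-2],"yaw":0},{"linear":[0,0,-2],"yaw":-0.12},{"linear":[0,0,-0.4],"yaw":-0.12}]' >/dev/null
python3 -m jog '[{"linear":[0,0,0],"yaw":-0.12},{"linear":[0,0,0],"yaw":-0.073},{"linear":[0,0,0],"yaw":0},{"linear":[0,0,0],"yaw":0},{"linear":[0,0,0],"yaw":0}]' >/dev/null
python3 - <<'E'
from h import *
P=pose("wrist");p,d=vision.get_image("wrist");w=cloud(d,P).reshape(-1,3)
for c in[(607.2,-205.2),(599.4,-147.7),(488,-121),(452.4,-13)]:
    k=w[np.hypot(w[:,0]-c[0],w[:,1]-c[1])<35];h=k[(k[:,2]>27 if c[0]>550 else k[:,2]>14)&(k[:,2]<42)]
    if len(h)>5:
        r=cv2.minAreaRect(h[:,:2].astype(np.float32));print(np.round(r[0],1),np.round(r[1],1),round(r[2],1),np.median(h[:,2]).round(1),len(h))
to(488,-121.3,120,122.4)
E
```

```text
t: 14.47
eef_pos: [607.0, -205.1, 50.0]
eef_rot: [[-0.133, 0.991, -0.002], [0.991, 0.133, 0.001], [0.001, -0.001, -1.0]]
wrist_force: [0.4, -0.4, -1.3]
grip_width: 0.525
gripper_force: 0.0
[ 608.2 -205.7] [39.1 39.4] 8.1 31.3 1932
[ 600.7 -149. ] [32.3 32.1] 8.4 31.4 1383
[ 494.5 -131.9] [46.6 22.1] 32.7 20.2 2570
t 15.35 pos [ 607.4 -205.3  129.8] a 122.31 yaw -0.0016 shift [13.49 -5.58  0.98] F [ 0.4  0.3 -0.1] gf 0.0 w 0.526
```

Both placed nozzles measure flat (31 mm top), on their pins and square. Now nozzle_46.

```bash
python3 -m jog '[{"linear":[0.8,-0.33,0],"yaw":0},{"linear":[1.6,-0.66,0],"yaw":0},{"linear":[2,-0.83,0],"yaw":0},{"linear":[2,-0.83,0],"yaw":0},{"linear":[2,-0.83,0],"yaw":0}]' >/dev/null
python3 -m jog '[{"linear":[2,-0.83,0],"yaw":0},{"linear":[1.6,-0.66,0],"yaw":0},{"linear":[1,-0.4,0],"yaw":0},{"linear":[0.49,-0.21,0],"yaw":0},{"linear":[0,0,0],"yaw":0}]' >/dev/null
python3 -m jog '[{"linear":[0,0,0],"yaw":0},{"linear":[0,0,0],"yaw":0},{"linear":[0,0,0],"yaw":0},{"linear":[0,0,0],"yaw":0},{"linear":[0,0,0],"yaw":0}]' >/dev/null
python3 - <<'E'
from h import *
P=pose("wrist");p,d=vision.get_image("wrist");w=cloud(d,P).reshape(-1,3)
for c in[(488,-121),(452.4,-13)]:
    k=w[np.hypot(w[:,0]-c[0],w[:,1]-c[1])<36];h=k[(k[:,2]>14)&(k[:,2]<42)]
    if len(h)>5:
        r=cv2.minAreaRect(h[:,:2].astype(np.float32));print(np.round(r[0],1),np.round(r[1],1),round(r[2],1),np.median(h[:,2]).round(1),len(h))
to(488,-121.3,36,122.4)
E
```

```text
[ 487.8 -121.3] [46.1 46.2] 32.1 20.3 2880
[452.4 -13.7] [25.2 25.2] 14.4 20.7 822
t 16.65 pos [ 488.1 -121.5  129.7] a 122.42 yaw 0.0004 shift [ 0.02 -0.    9.37] F [ 0.6  0.4 -1.3] gf 0.0 w 0.524
```

```bash
python3 -m jog '[{"linear":[0,0,1.2],"yaw":0},{"linear":[0,0,2.2],"yaw":0},{"linear":[0,0,2.2],"yaw":0},{"linear":[0,0,2.2],"yaw":0},{"linear":[0,0,1.6],"yaw":0}]' >/dev/null
python3 -m jog '[{"linear":[0,0,0],"yaw":0},{"linear":[0,0,0],"yaw":0},{"linear":[0,0,0],"yaw":0},{"linear":[0,0,0],"yaw":0},{"linear":[0,0,0],"yaw":0}]' 0 40
python3 -m jog '[{"linear":[0,0,0],"yaw":0},{"linear":[0,0,0],"yaw":0},{"linear":[0,0,-0.5],"yaw":0},{"linear":[0,0,-1],"yaw":0},{"linear":[0,0,-1.5],"yaw":0}]' >/dev/null
python3 -m jog '[{"linear":[0,0,-2],"yaw":0.12},{"linear":[0,0,-1.5],"yaw":0.12},{"linear":[0,0,-1],"yaw":0.12},{"linear":[0,0,-0.5],"yaw":0.066},{"linear":[0,0,0],"yaw":0}]'
python3 -c "
from h import *
to(615.1,-262.7,70,98)"
```

```text
t: 17.48
eef_pos: [488.4, -121.5, 36.8]
eef_rot: [[-0.536, 0.844, 0.002], [0.844, 0.536, -0.001], [-0.001, 0.001, -1.0]]
wrist_force: [-0.2, -0.1, -0.0]
grip_width: 0.191
gripper_force: 39.0
t: 18.32
eef_pos: [488.5, -121.5, 117.8]
eef_rot: [[-0.137, 0.991, 0.003], [0.991, 0.137, -0.001], [-0.002, 0.003, -1.0]]
wrist_force: [0.2, 1.1, -1.2]
grip_width: 0.198
gripper_force: 39.0
t 18.3167 pos [ 488.5 -121.5  117.8] a 97.86 yaw -0.0025 shift [-15.75  10.57   4.78] F [ 0.2  1.1 -1.2] gf 39.021121859550476 w 0.198
```

```bash
python3 -m jog '[{"linear":[-0.9,0,0],"yaw":0},{"linear":[-1.8,0,0],"yaw":0},{"linear":[-2.2,0,0],"yaw":0},{"linear":[-2.2,0,0],"yaw":0},{"linear":[-2.2,0,0],"yaw":0}]' >/dev/null
python3 -m jog '[{"linear":[-2.2,0,0],"yaw":0},{"linear":[-2,0,0],"yaw":0},{"linear":[-1.4,0.5,0],"yaw":0},{"linear":[-0.8,1,0],"yaw":0},{"linear":[-0.05,1.8,0],"yaw":0}]' >/dev/null
python3 -m jog '[{"linear":[0,2,0],"yaw":0},{"linear":[0,2,0],"yaw":0},{"linear":[0,1.6,0],"yaw":0},{"linear":[0,1,0],"yaw":0},{"linear":[0,0.67,0],"yaw":0}]' >/dev/null
python3 -m jog '[{"linear":[0,0,0.5],"yaw":0},{"linear":[0,0,1.2],"yaw":0},{"linear":[0,0,1.2],"yaw":0},{"linear":[0,0,0.9],"yaw":0},{"linear":[0,0,0.5],"yaw":0}]' >/dev/null
python3 - <<'E'
from h import *
to(615.1,-262.7,47,98)
p,d=vision.get_image("side");cv2.imwrite("pics/s1.png",p)
E
```

```text
t 19.9833 pos [ 613.5 -262.4   70.6] a 98.0 yaw 0.0001 shift [-0.05  0.16  2.36] F [-0.6 -0.4 -0.6] gf 39.070812463760376 w 0.193
```

View pics/s1.png

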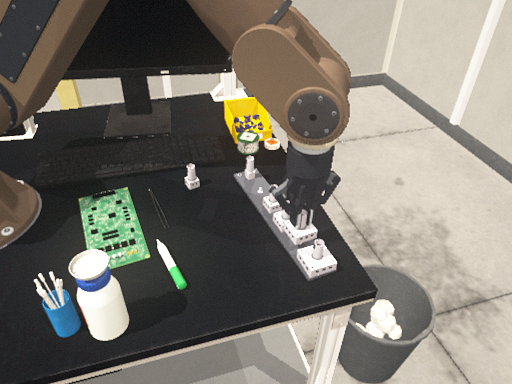

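The side view shows nozzle_46 held over pin_a at (300,230), between nozzle_39 and the end nozzle (318,258) with clear gaps. Lowering.

```bash
python3 -m jog '[{"linear":[0,0.1,0.7],"yaw":0},{"linear":[0,0,0.8],"yaw":0},{"linear":[0,0,0.6],"yaw":0},{"linear":[0,0,0.3],"yaw":0},{"linear":[0,0,0.1],"yaw":0}]'
python3 -m jog '[{"linear":[0,0,0.1],"yaw":0},{"linear":[0,0,0.05],"yaw":0},{"linear":[0,0,0.05],"yaw":0},{"linear":[0,0,0],"yaw":0},{"linear":[0,0,0],"yaw":0}]'
```

```text
t: 20.45
eef_pos: [615.4, -262.3, 47.1]
eef_rot: [[-0.14, 0.99, -0.001], [0.99, 0.14, 0.0], [0.0, -0.001, -1.0]]
wrist_force: [0.4, 1.0, -1.1]
grip_width: 0.196
gripper_force: 39.1
t: 20.87
eef_pos: [615.5, -262.3, 47.0]
eef_rot: [[-0.14, 0.99, 0.0], [0.99, 0.14, -0.0], [-0.0, 0.0, -1.0]]
wrist_force: [-4.9, 2.1, 7.9]
grip_width: 0.194
gripper_force: 40.1
```

```bash
python3 -m jog '[{"linear":[0,0,0],"yaw":0},{"linear":[0,0,0],"yaw":0},{"linear":[0,0,0],"yaw":0},{"linear":[0,0,0],"yaw":0},{"linear":[0,0,-0.5],"yaw":0}]' 4.5 40
python3 -m jog '[{"linear":[0,0,-1.5],"yaw":0},{"linear":[0,0,-2],"yaw":0},{"linear":[0,0,-2],"yaw":0},{"linear":[0,0,-1.5],"yaw":-0.06},{"linear":[0,0,-0.5],"yaw":-0.059}]' >/dev/null
python3 -c "
from h import *
to(452.4,-13.4,120,104.8)"
```

```text
t: 21.28
eef_pos: [615.3, -262.2, 50.1]
eef_rot: [[-0.14, 0.99, -0.001], [0.99, 0.14, 0.001], [0.001, -0.001, -1.0]]
wrist_force: [0.1, 0.8, -0.1]
grip_width: 0.525
gripper_force: 0.0
t 21.7 pos [ 616.4 -262.8  128.8] a 104.99 yaw 0.0033 shift [28.3  -9.49  0.88] F [-0.8 -0.4 -0.4] gf 0.0 w 0.523
```

```bash
python3 -m jog '[{"linear":[1,-0.34,0],"yaw":0.003},{"linear":[2,-0.67,0],"yaw":0},{"linear":[2.3,-0.77,0],"yaw":0},{"linear":[2.3,-0.77,0],"yaw":0},{"linear":[2.3,-0.77,0],"yaw":0}]' >/dev/null
python3 -m jog '[{"linear":[2.3,-0.77,0],"yaw":0},{"linear":[2.3,-0.77,0],"yaw":0},{"linear":[2.3,-0.77,0],"yaw":0},{"linear":[2.3,-0.77,0],"yaw":0},{"linear":[2.3,-0.77,0],"yaw":0}]' >/dev/null
python3 -m jog '[{"linear":[2.3,-0.77,0],"yaw":0},{"linear":[2.3,-0.77,0],"yaw":0},{"linear":[1.5,-0.5,0],"yaw":0},{"linear":[0.8,-0.28,0],"yaw":0},{"linear":[0,0,0],"yaw":0}]' >/dev/null
python3 -m jog '[{"linear":[0,0,0],"yaw":0},{"linear":[0,0,0],"yaw":0},{"linear":[0,0,0],"yaw":0},{"linear":[0,0,0],"yaw":0},{"linear":[0,0,0],"yaw":0}]' >/dev/null
python3 - <<'E'
from h import *
P=pose("wrist");p,d=vision.get_image("wrist");w=cloud(d,P).reshape(-1,3)
for c in[(452.4,-13.)]:
    k=w[np.hypot(w[:,0]-c[0],w[:,1]-c[1])<36];h=k[(k[:,2]>14)&(k[:,2]<42)]
    r=cv2.minAreaRect(h[:,:2].astype(np.float32));print(np.round(r[0],1),np.round(r[1],1),round(r[2],1),np.median(h[:,2]).round(1),len(h))
to(452.4,-13.4,36,104.8)
E
```

```text
[451.8 -13.1] [24.4 24.8] 14.8 20.8 682
t 23.4167 pos [452.3 -13.  125.7] a 104.63 yaw -0.003 shift [-0.04  0.    8.97] F [-0.3  0.3  0.4] gf 0.0 w 0.526
```

```bash
python3 -m jog '[{"linear":[0,0,1.2],"yaw":0},{"linear":[0,0,2.2],"yaw":0},{"linear":[0,0,2.2],"yaw":0},{"linear":[0,0,2],"yaw":0},{"linear":[0,0,1.4],"yaw":0}]' >/dev/null
python3 -m jog '[{"linear":[0,0,0],"yaw":0},{"linear":[0,0,0],"yaw":0},{"linear":[0,0,0],"yaw":0},{"linear":[0,0,0],"yaw":0},{"linear":[0,0,0],"yaw":0}]' 0 40
python3 -m jog '[{"linear":[0,0,0],"yaw":0},{"linear":[0,0,0],"yaw":0},{"linear":[0,0,-0.5],"yaw":0},{"linear":[0,0,-1],"yaw":0},{"linear":[0,0,-1.5],"yaw":0}]' >/dev/null
python3 -m jog '[{"linear":[0,0,-2],"yaw":0.061},{"linear":[0,0,-1.5],"yaw":0.061},{"linear":[0,0,-0.5],"yaw":0},{"linear":[0,0,0],"yaw":0},{"linear":[0,0,0],"yaw":0}]'
python3 -c "
from h import *
to(591.5,-90.3,70,97.75)"
```

```text
t: 24.25
eef_pos: [452.5, -12.8, 36.6]
eef_rot: [[-0.253, 0.967, 0.002], [0.967, 0.253, -0.0], [-0.001, 0.002, -1.0]]
wrist_force: [-0.5, -0.2, -0.3]
grip_width: 0.2
gripper_force: 39.0
t: 25.08
eef_pos: [452.1, -12.7, 105.7]
eef_rot: [[-0.135, 0.991, 0.0], [0.991, 0.135, -0.0], [-0.0, 0.0, -1.0]]
wrist_force: [0.2, 0.5, -1.6]
grip_width: 0.198
gripper_force: 39.0
t 25.0833 pos [452.1 -12.7 105.7] a 97.79 yaw 0.0006 shift [-9.57 12.77  3.57] F [ 0.2  0.5 -1.6] gf 39.012640714645386 w 0.198
```

```bash
python3 -m jog '[{"linear":[-0.9,0,0],"yaw":0},{"linear":[-1.8,0,0],"yaw":0},{"linear":[-2.2,0,0],"yaw":0},{"linear":[-2.2,0.5,0],"yaw":0},{"linear":[-1.5,1.2,0],"yaw":0}]' >/dev/null
python3 -m jog '[{"linear":[-0.97,1.8,0],"yaw":0},{"linear":[0,2.2,0],"yaw":0},{"linear":[0,2.2,0],"yaw":0},{"linear":[0,2,0],"yaw":0},{"linear":[0,1.4,0],"yaw":0}]' >/dev/null
python3 -m jog '[{"linear":[0,0.9,0],"yaw":0},{"linear":[0,0.57,0.5],"yaw":0},{"linear":[0,0,1.2],"yaw":0},{"linear":[0,0,1],"yaw":0},{"linear":[0,0,0.5],"yaw":0}]' >/dev/null
python3 -m jog '[{"linear":[0,0,0],"yaw":0},{"linear":[0,0,0],"yaw":0},{"linear":[0,0,0],"yaw":0},{"linear":[0,0,0],"yaw":0},{"linear":[0,0,0],"yaw":0}]' >/dev/null
python3 -c "
from h import *
to(591.5,-90.3,47,97.75)"
```

```text
t 26.75 pos [591.6 -90.5  74.3] a 97.68 yaw -0.0013 shift [ 0.02 -0.01  2.73] F [-0.8  0.6 -1.7] gf 39.0490847826004 w 0.195
```

```bash
python3 -m jog '[{"linear":[0,0,0.7],"yaw":0},{"linear":[0,0,0.8],"yaw":0},{"linear":[0,0,0.6],"yaw":0},{"linear":[0,0,0.3],"yaw":0},{"linear":[0,0,0.1],"yaw":0}]'
python3 -m jog '[{"linear":[0,0,0.1],"yaw":0},{"linear":[0,0,0.05],"yaw":0},{"linear":[0,0,0.05],"yaw":0},{"linear":[0,0,0],"yaw":0},{"linear":[0,0,0],"yaw":0}]'
```

```text
t: 27.17
eef_pos: [591.1, -90.3, 47.7]
eef_rot: [[-0.134, 0.991, -0.001], [0.991, 0.134, 0.0], [0.0, -0.001, -1.0]]
wrist_force: [0.5, -0.2, -0.3]
grip_width: 0.197
gripper_force: 39.0
t: 27.58
eef_pos: [591.6, -90.5, 47.0]
eef_rot: [[-0.134, 0.991, 0.0], [0.991, 0.134, -0.0], [-0.0, 0.0, -1.0]]
wrist_force: [0.3, 0.5, -0.1]
grip_width: 0.197
gripper_force: 39.2
```

```bash
python3 -m jog '[{"linear":[0,0,0.05],"yaw":0},{"linear":[0,0,0.05],"yaw":0},{"linear":[0,0,0],"yaw":0},{"linear":[0,0,0],"yaw":0},{"linear":[0,0,0],"yaw":0}]'
```

```text
t: 28.0
eef_pos: [591.7, -90.5, 46.8]
eef_rot: [[-0.134, 0.991, 0.001], [0.991, 0.134, -0.0], [-0.0, 0.001, -1.0]]
wrist_force: [-4.0, -0.3, 11.0]
grip_width: 0.196
gripper_force: 40.4
```

Contact. Releasing, lifting, and backing off towards the robot for a clear view of the row.

```bash
python3 -m jog '[{"linear":[0,0,0],"yaw":0},{"linear":[0,0,0],"yaw":0},{"linear":[0,0,0],"yaw":0},{"linear":[0,0,0],"yaw":0},{"linear":[0,0,-0.5],"yaw":0}]' 4.5 40
python3 -m jog '[{"linear":[0,0,-1.5],"yaw":0},{"linear":[0,0,-2.5],"yaw":0},{"linear":[0,0,-2.5],"yaw":0},{"linear":[0,0,-2.5],"yaw":0},{"linear":[0,-1,-2],"yaw":0}]' >/dev/null
python3 -m jog '[{"linear":[0,-2,-1],"yaw":0},{"linear":[0,-2,-1],"yaw":0},{"linear":[0,-2,-1],"yaw":0},{"linear":[0,-2,-1],"yaw":0},{"linear":[0,-2,-1],"yaw":0}]' >/dev/null
python3 -m jog '[{"linear":[-2,-1,0],"yaw":0},{"linear":[-2,-1,0],"yaw":0},{"linear":[-2,-1,0],"yaw":0},{"linear":[-2,-1,0],"yaw":0},{"linear":[-2,-1,0],"yaw":0}]' >/dev/null
python3 -m jog '[{"linear":[-2,0,0],"yaw":0},{"linear":[-2,0,0],"yaw":0},{"linear":[-1,0,0],"yaw":0},{"linear":[0,0,0],"yaw":0},{"linear":[0,0,0],"yaw":0}]' >/dev/null
python3 - <<'E'
from h import *
to(0,0,0)
pins=[(583.6,-32.8),(591.5,-90.3),(599.4,-147.7),(607.2,-205.2),(615.1,-262.7),(623,-320.2)]
for n in["wrist","top","side"]:
    P=pose(n);p,d=vision.get_image(n);w=cloud(d,P).reshape(-1,3);cv2.imwrite(f"pics/f_{n}.png",p);print(n)
    for c in pins:
        k=w[np.hypot(w[:,0]-c[0],w[:,1]-c[1])<40];k=k[abs((k[:,:2]-c)@[-.136,.99])<29];h=k[(k[:,2]>27)&(k[:,2]<42)]
        if len(h)>8:
            r=cv2.minAreaRect(h[:,:2].astype(np.float32));print(c,np.round(r[0],1),np.round(r[1],1),round(r[2],1),np.median(h[:,2]).round(1),len(h))
E
```

```text
t: 28.42
eef_pos: [591.1, -90.4, 50.1]
eef_rot: [[-0.134, 0.991, -0.001], [0.991, 0.134, 0.0], [0.0, -0.001, -1.0]]
wrist_force: [-0.8, -0.1, -0.5]
grip_width: 0.523
gripper_force: 0.0
t 30.0833 pos [ 452.7 -260.1  210.7] a 97.64 yaw -0.0 shift [ 31.8  -41.41  21.07] F [-0.1  0.4 -0.1] gf 0.0 w 0.53
wrist
(591.5, -90.3) [592.7 -96.7] [26.2 15.7] 3.5 31.7 470
(599.4, -147.7) [ 600.2 -149.1] [32.7 31.8] 8.9 31.6 981
(607.2, -205.2) [ 607.9 -205.7] [40.  38.8] 7.5 31.4 1353
(615.1, -262.7) [ 615.9 -262. ] [46.7 46.6] 7.5 31.5 1677
(623, -320.2) [ 624.  -320.4] [54.1 53.5] 4.6 31.4 1984
top
(583.6, -32.8) [580.5 -36. ] [12.9 23.4] 45.7 31.5 29
(591.5, -90.3) [591.5 -90.3] [23.7 25.3] 7.0 32.1 76
(599.4, -147.7) [ 600.6 -147.8] [33.1 31.9] 7.8 31.7 159
(607.2, -205.2) [ 607.7 -204.6] [39.2 39.2] 7.7 32.2 266
(615.1, -262.7) [ 615.7 -261.2] [46.3 46.5] 7.6 31.9 391
(623, -320.2) [ 624.3 -319.4] [52.8 53.4] 5.1 32.0 364
side
(583.6, -32.8) [580.3 -40. ] [14.9 21.8] 65.4 32.9 52
(591.5, -90.3) [591.2 -93.4] [25.5 24.5] 7.0 32.4 89
(599.4, -147.7) [ 599.4 -151.3] [32.6 32. ] 7.7 31.9 148
(607.2, -205.2) [ 606.2 -207.1] [39.2 40.6] 9.2 31.9 236
(615.1, -262.7) [ 614.6 -263.6] [47.1 46.7] 8.1 31.9 383
(623, -320.2) [ 622.7 -321.6] [53.8 54.5] 5.4 31.8 587
```

View pics/f_side.png

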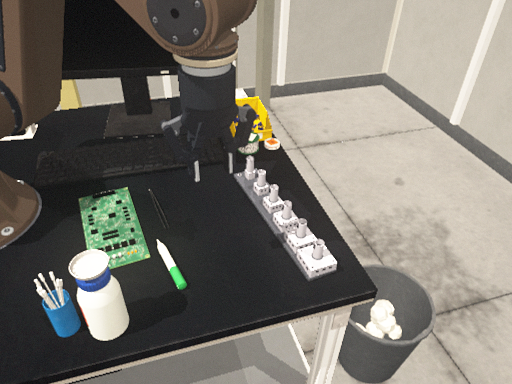

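View pics/f_wrist.png

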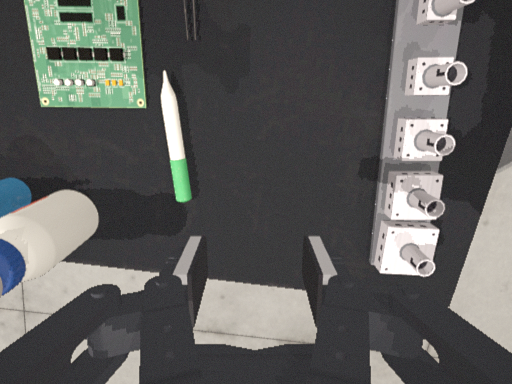

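The side view shows all six nozzles in a row, growing from (250,168) to (318,258). All sit flat at about 31 mm, within about 1.5 mm of their pins in the top view and square to the rail. The end nozzles have not moved.

```bash
python3 -c "
from cell import job
print(job.finish_job())"
```

```text
the job is handed in; nothing more can be done
None
```

I handed the job in at about 30 s: nozzles 25, 32, 39 and 46 stand flat and square on pins d, c, b and a, within about 2 mm of centre by the top camera, and the end nozzles were not moved.

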